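Feed the tube rack past the treadle gate

ROBOT

A 6-joint arm with a two-finger parallel gripper is mounted at the origin on a cart in front of the work surface, level with it; the furniture and walls round the work are solid. World frame = base frame: x ahead of the robot, y to its left, z up, the work surface at z = 0. Lengths are in m, angles in degrees, forces in N, time in s.
With the tool pointing down it reaches from about 0.35 to 0.875 m from the base axis. Payload 4.2 kg.
Tool frame: the origin (TCP) lies midway between the tips of the shut fingers; the grasp point (between the pads) lies 19 mm behind it; z points along the fingers, y is the line along which they close (so a half turn about z gives the same grasp; the last joint's range is limited). The gripper opens to 87 mm and grips with 3 to 60 N. Pads are 19 mm wide; open, the fingers measure 117 mm over their backs; the gripper's body (75 mm by 190 mm) begins 51 mm behind the grasp point.
Start: joints at [77.957, 22.042, 0.453, 0, -68.411, -14.817], TCP at [0.282, 0.558, 0.223] pointing down, gripper open.
Joint ranges: [-179.83, 179.83], [-69.29, 118.12], [-61.27, 80.66], [-181.25, 117.63], [-171.15, -9.14], [-177.46, 177.46]. Speed limits (degrees/s): [159.86, 159.86, 180, 180, 180, 180].

INTERFACE

Orientations are given as a 3x3 rotation matrix whose columns are the frame's x, y, z axes.
In Python, from station import r, cams gives the robot as it stands.
- The arm moves only by the tool play_rows, never from a script. Its argument "commands" is text: rows parted by semicolons, each of 6 numbers parted by spaces: the shift along the world's x, y, z normalised to -1 to 1, where 1 is 30 mm, then the turn, a rotation vector about the world's x, y, z normalised to -1 to 1, where 1 is 0.15 rad. A call has 1 to 20 rows; each row shifts and turns the commanded pose from where the row before left it; what a row does not reach is not made up. A row lasts 1/10 s, in which the tool goes at most 50 mm and 8.59 degrees, less where a joint would pass 70% of its speed; a pose out of reach is approached as far as the arm can. A call with a number of a shift or a turn outside -1 to 1 is refused whole. A call with a gripper value outside its range is refused whole. "grip" is the finger opening in mm, from 0 to 87, set as the call begins (left out, the last holds). The fingers move at their own pace and stop on an object; the grip force is fixed at half the most. Time passes only in rows, so rows that do not move let the fingers close. It gives the time, the measured TCP pose, the force, the opening and the grip force at its end, in the units of the state.
- r.sense(): the state, without advancing time (a new reading comes with each control period).
- cams.capture(name): name is "scene" or "side" or "wrist"; returns (picture, depth): 420x560x3 uint8, blue, green, red; 420x560 float32, m along the optical axis (not along the pixel's ray), 0 where there is no reading.
- cams.camera_info(name): a dict with "mtx" (3x3 intrinsics, pixels), "k1" (the pictures are not rectified: a ray, as slopes to the right and down, at radius r is drawn at 1 + k1 r^2 times it, then the intrinsics apply), "R" (3x3) and "t" (3): a world point X has camera coordinates R X + t. Camera axes: x right, y down, z forward; pixel columns grow to the right and rows downward; lengths in m; the calibration is good to about 2 mm. A picture is of the moment at which its call begins: read the wrist's pose just before it. camera_info takes no time and is no camera call; for the wrist camera it gives the pose at the moment of the call.
- r.finish_job(): hands the job in; it is judged then, once.
The state is a dict: "time_s": time; "joints": joint angles; "joint_velocities": joint speeds; "effort": joint torques, N m; "tcp_pos": TCP position; "ee_rot": TCP orientation; "wrist_force": force on the tool from outside, world axes, zero at the start; "moment": the same for the moment, N m; "gripper_width": opening from 0.0 (shut) to 1.0 (fully open); "gripper_force": force on a finger pad.
Only numpy, scipy, OpenCV 4.12 (cv2) and the standard library are available. Lean on these libraries where they do the work, as an engineer would, in place of code of your own. Each camera call takes 0.05 s, during which the arm holds its last target. There are 200 camera calls.

TASK

Feed the tube rack into the feeder: with one fingertip press down the long treadle plate beside the lane to raise the gate, and keep it held down while another finger of the same hand pushes the rack by its rear end along the lane, under the gate, until it is fully home against the end stop; the gate must not come down on the rack on the way. Then let go, so that the gate drops shut behind the rack. Only press and push: do not lift the rack, and leave the bottles and the beaker where they stand.

Things in the scene. Friction and masses are not known exactly. Their poses are not given: they have to be found in the camera images.
- feeder: Fixed rack feeder: grey base plate 132 x 553 x 16 mm on the worktop. Origin: on the worktop, under the lane's centre line at the gate. y = feed direction along the lane, x = across it, away from the robot, z up (frame F). Lane floor z = 16 mm, from the open entry at y = -295 mm to the end stop; 80 mm wide (x -40 to +40) between aluminium rails 7 mm thick with tops at z = 34.
- end_stop (a point): Middle of the end stop's face, which the rack's front end meets, on the lane floor: x = 0, y = +248, z = 16 mm in F. The stop is a plate 10 mm thick, its top at z = 46 mm.
- hinge (a point): Point on the gate's hinge axis, level with the gate: x = -66, y = 0, z = 38 mm in F. The axis runs along y outside the near (robot side) rail, in three black bearings at y = -270, -135 and +35 mm, up to z = 44 mm.
- gate (a joint): Angle of gate and treadle, one rigid steel part: 0 = gate shut, 0.6 rad = fully open (hard stop). A spring shuts it when let go. Pressing the treadle down raises the gate: 26 mm out from the hinge 2 N to begin, 5 N at full opening. Above 0.40 the gate clears the rack; below about 0.36 it touches the top of a rack under it.
- treadle (a point): Middle across the treadle's top face, level with the gate; at rest x = -91, z = 44 mm in F. The flat plate, 5 mm thick, reaches 9 to 50 mm out from the hinge (x = -75 to -116) and runs from y = -335 to +25; pressing anywhere along it has the same effect. At rest it slopes up outward by 0.15 rad; at 0.5 rad of opening down by 0.35 rad, top at z = 32 mm at x = -92.
- gate_tooth (a point): Middle of the underside of the gate's tooth, a 12 mm block on a 12 mm wide arm from the hinge over the near rail into the lane. Shut: x -35 to -23, y -6 to +6, underside at z = 33, arm's top at 46 mm in F. The lane beyond x = -23 stays free, so a finger pushing there passes the gate.
- sample_rack: Low green micro-tube rack with rows of holes, 76 (x) x 235 (y) x 29 mm high, about 0.2 kg; origin at the centre of its underside, y along its length and the lane. Stands loose in the lane, 2 mm clear of each rail, in front of the shut gate. Home: origin at y = +130 mm in F, rear end 12 mm past the gate's centre. Its ends are flat walls to push on.
- round_cap_bottle: Small white bottle with round white cap, 33 mm across, 78 mm tall, origin at its foot; bystander.
- pointed_bottle: Small black dropper bottle with pointed cap, 33 mm across, 96 mm tall, origin at its foot; bystander.
- tall_beaker: Glass beaker 75 mm across, 95 mm tall, origin at its foot; bystander.

How it is judged:
By the outcome, as a careful person would: the job done as asked, in the order asked, and still so for the second after the job is handed in, with the robot touching nothing.
It also fails if it takes over 54 s, if anything falls off the work surface, if the arm or the gripper's body presses on something with over 40 N, if the wrist force passes 120 N, or if a joint passes its speed limit or range.

## Working session

There is one attempt and no reset: what is moved stays moved. The work goes in short steps, Python scripts to look and compute and a tool call to move; the robot and the scene stay as the last step left them, time stands still between calls to the robot, and variables do not carry over. Pictures are saved under pics/ and viewed, at most 10 in all, crops included, and the job is handed in when it is done.

Besides the shell and the picture viewer there is one more tool, called after ">>>" by a JSON object that holds its "op" and its "data", one argument or row to a line. play_rows: Moves the arm, as the interface text tells. Scaled input: -1 to 1 covers 30 mm each way for a shift and 0.15 rad each way for a turn. Its arguments: {"type":"object","properties":{"commands":{"type":"string"},"grip":{"type":"number"}},"required":["commands"]}

```bash
mkdir -p pics; ls; python3 - <<'E'
from station import r,cams
import cv2
s=r.sense();print(s)
for n in("scene","side"):
    p,d=cams.capture(n);cv2.imwrite(f"pics/{n}1.png",p)
    import numpy as np
    np.save(f"pics/{n}1.npy",d);i=cams.camera_info(n);print(i,(d>0).mean())
E
```

```text
pics
{'time_s': 0.0, 'joints': array([ 7.79551428e+01,  2.20918270e+01,  3.78734315e-01, -2.65916551e-02,
       -6.84114942e+01, -1.48168892e+01]), 'joint_velocities': array([ 0.01734421,  0.08554947,  0.04479497, -0.07997116, -0.01994889,
        0.08322568]), 'effort': array([-8.19691331e-05, -3.90666711e+01,  1.87401634e+01,  4.21997756e+00,
        1.09945703e-02, -1.94795525e-04]), 'tcp_pos': array([0.28211716, 0.55702476, 0.22144745]), 'ee_rot': array([[ 8.92022077e-01, -4.51990981e-01, -8.75804669e-04],
       [-4.51991808e-01, -8.92019763e-01, -2.03648671e-03],
       [ 1.39238550e-04,  2.21244764e-03, -9.99997543e-01]]), 'wrist_force': array([-0.05874885, -0.02292929,  0.57596376]), 'moment': array([-0.02542206, -0.05143144,  0.00638934]), 'gripper_force': 0.0, 'gripper_width': 1.001295824611868}
{'mtx': array([[484.82557706,   0.        , 277.53978313],
       [  0.        , 484.82557706, 204.71326266],
       [  0.        ,   0.        ,   1.        ]]), 'k1': -0.10320299822900394, 'R': array([[ 0.64723378, -0.76215272, -0.01454889],
       [-0.51868053, -0.42632598, -0.74109153],
       [ 0.55862236,  0.4872057 , -0.67124635]]), 't': array([-0.33630233,  0.36415569,  1.24625077])} 0.9962840136054422
{'mtx': array([[503.74300085,   0.        , 290.77368423],
       [  0.        , 503.74300085, 205.26074984],
       [  0.        ,   0.        ,   1.        ]]), 'k1': -0.09975979751431124, 'R': array([[-0.94188169, -0.33586958,  0.00710657],
       [-0.13510344,  0.35933415, -0.92337751],
       [ 0.30758078, -0.8706725 , -0.38382739]]), 't': array([0.55031345, 0.13140375, 1.40287119])} 0.9962202380952381
```

View pics/scene1.png

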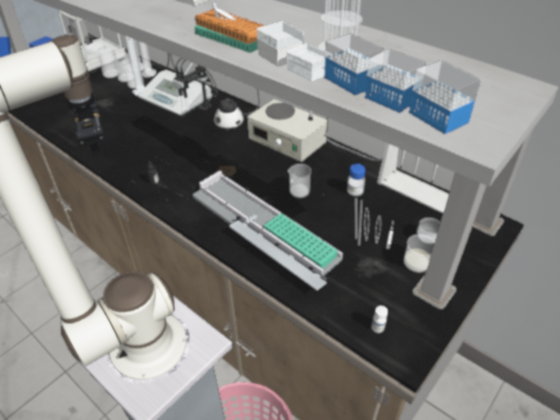

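View pics/side1.png

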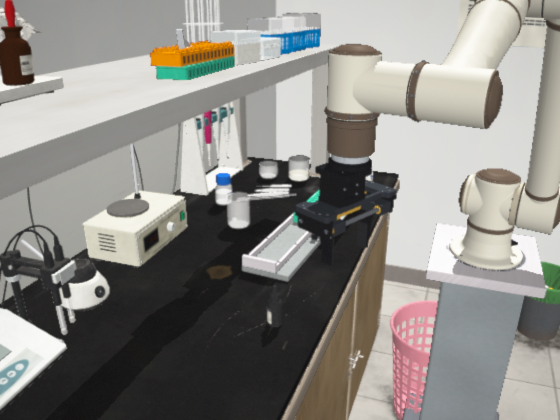

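The scene picture shows the rack (green, about 303,240) in the entry half of the lane, the end stop at about (210,180) and the treadle along the near side (280,252). The round-cap bottle is at (380,320), the dark bottle near (153,172) and the beaker at (300,180). The side picture shows the end stop end at (270,270) and the beaker at (238,210).

```bash
cat > h.py <<'E'
import numpy as np,cv2
from station import r,cams
def rays(i,uv):
    uv=np.asarray(uv,float).reshape(-1,1,2)
    n=cv2.undistortPoints(uv,i["mtx"],np.array([i["k1"],0,0,0]))[:,0]
    return np.c_[n,np.ones(len(n))]
def cloud(i,d):
    h,w=d.shape;uv=np.stack(np.meshgrid(np.arange(w),np.arange(h)),-1).reshape(-1,2)
    P=(rays(i,uv)*d.reshape(-1,1)-i["t"])@i["R"]
    return P.reshape(h,w,3)
def onplane(i,uv,z):
    D=rays(i,uv)@i["R"];C=-i["R"].T@i["t"]
    return C+D*((z-C[2])/D[:,2])[:,None]
E
python3 - <<'E'
from h import *
for n in("scene","side"):
    i=cams.camera_info(n);d=np.load(f"pics/{n}1.npy");p=cv2.imread(f"pics/{n}1.png");P=cloud(i,d)
    hsv=cv2.cvtColor(p,cv2.COLOR_BGR2HSV)
    m=cv2.inRange(hsv,(70,90,60),(90,255,255));z=P[...,2]
    m[(z<0.02)|(z>.08)]=0
    G=P[m>0];print(n,len(G),np.percentile(G[:,2],[5,25,50,75,95]) if len(G) else 0)
    if len(G):
        T=G[G[:,2]>.035];print(cv2.minAreaRect((T[:,:2]*1000).astype(np.float32)))
    # feeder: above table points
    b=((z>.010)&(z<.06)&(P[...,0]>.2)&(P[...,0]<.8)&(P[...,1]>-.4)&(P[...,1]<.7)).astype(np.uint8)
    k,l,st,c=cv2.connectedComponentsWithStats(b)
    for j in range(1,k):
        if st[j,4]>40:
            Q=P[l==j];print(st[j],Q.mean(0).round(3),cv2.minAreaRect((Q[:,:2]*1000).astype(np.float32)))
    t=P[(abs(z)<.006)&(P[...,0]>.3)&(P[...,0]<.8)];print('table',np.median(t[:,2]))
    b=((z>.06)&(z<.11)&(P[...,0]>.2)&(P[...,0]<.9)&(P[...,1]>-.5)&(P[...,1]<.8)).astype(np.uint8)
    k,l,st,c=cv2.connectedComponentsWithStats(b)
    for j in range(1,k):
        if st[j,4]>20: Q=P[l==j];print('tall',st[j],Q.mean(0).round(3),Q[:,2].max().round(3))
E
```

```text
scene 1474 [0.03838982 0.04331963 0.04530793 0.04710458 0.04925455]
((614.5885009765625, 37.37001037597656), (549.6434326171875, 183.45208740234375), 52.77251052856445)
[147 169  12  14 114] [0.43  0.505 0.037] ((432.03668212890625, 507.1588439941406), (27.79982566833496, 33.80960464477539), 60.595130920410156)
[ 193  171  150  119 6220] [0.497 0.023 0.034] ((495.6663818359375, 44.754974365234375), (598.8428955078125, 168.6938018798828), 85.93505096435547)
[293 172  15   5  44] [0.752 0.095 0.052] ((751.5174560546875, 93.50089263916016), (17.694028854370117, 47.67026138305664), 32.95282745361328)
[289 179  21  18 225] [0.705 0.06  0.035] ((708.673583984375, 65.69464111328125), (35.55522155761719, 69.88356018066406), 33.0467414855957)
[417 223  18  17  95] [ 0.781 -0.369  0.043] ((783.0010986328125, -368.0326843261719), (62.984397888183594, 21.36421775817871), 78.77233123779297)
[408 240  19  15 188] [ 0.72  -0.38   0.038] ((716.565673828125, -377.5572204589844), (29.69905662536621, 52.441497802734375), 24.17992401123047)
[404 248  10  21 113] [ 0.658 -0.383  0.036] ((662.602661132812
[... 1615 characters left out ...]
5  25 311] [0.435 0.526 0.036] ((435.1484069824219, 522.6898803710938), (30.806655883789062, 20.14866065979004), 32.69192123413086)
table -6.936391632271572e-05
tall [311 147  18  15 214] [ 0.632 -0.46   0.085] 0.11
tall [288 155  22  13 212] [ 0.696 -0.399  0.072] 0.083
tall [215 173  16  18 238] [ 0.849 -0.058  0.084] 0.105
tall [226 193  24  19 392] [0.728 0.081 0.08 ] 0.096
tall [ 118  195   69   56 1562] [0.861 0.331 0.09 ] 0.11
tall [ 68 259  30  28 491] [0.872 0.595 0.078] 0.098
tall [268 286  14  19 155] [0.437 0.52  0.074] 0.096
tall [ 65 299  10  22 135] [0.793 0.728 0.086] 0.11
tall [ 56 305  10  23 127] [0.792 0.756 0.086] 0.11
tall [  6 316  22  14 162] [0.887 0.785 0.065] 0.072
```

```bash
python3 - <<'E'
from h import *
i=cams.camera_info("scene");d=np.load("pics/scene1.npy");p=cv2.imread("pics/scene1.png");P=cloud(i,d)
hsv=cv2.cvtColor(p,cv2.COLOR_BGR2HSV)
m=cv2.inRange(hsv,(65,70,50),(95,255,255));m[:170]=0
k,l,st,c=cv2.connectedComponentsWithStats(m);j=1+st[1:,4].argmax();print(st[j])
v,u=np.where(l==j);Q=onplane(i,np.c_[u,v],.045)[:,:2]*1000
print(cv2.minAreaRect(Q.astype(np.float32)))
z=P[...,2]
S=P[(z>.15)&(P[...,0]>.4)&(P[...,0]<1.2)&(P[...,1]>-.3)&(P[...,1]<.5)]
print(len(S),S.min(0),np.percentile(S,[1,5,50],axis=0))
E
```

```text
[ 264  213   73   55 1572]
((516.9033203125, -93.10649108886719), (247.5648956298828, 83.33006286621094), 85.06969451904297)
27712 [ 0.570245   -0.29993752  0.15009356] [[ 0.57422019 -0.29356775  0.45563835]
 [ 0.576265   -0.27904982  0.47051222]
 [ 0.6683044  -0.03445359  0.51225249]]
```

>>> {"op": "play_rows", "data": {
  "commands": "0.3 -1 0 0 0 -0.4;0.3 -1 0 0 0 -0.4;0.3 -1 0 0 0 -0.4;0.3 -1 0 0 0 -0.4;0.3 -1 0 0 0 -0.4;0.3 -1 0 0 0 -0.4;0.3 -1 0 0 0 -0.4;0.3 -1 0 0 0 -0.4;0.3 -1 0 0 0 -0.4;0.3 -1 0 0 0 -0.4;0.3 -1 0 0 0 -0.4;0.3 -1 0 0 0 -0.4;0.3 -1 0 0 0 -0.4;0.3 -1 0 0 0 -0.4;0.3 -1 0 0 0 -0.4;0.3 -1 0 0 0 -0.4;0.3 -1 0 0 0 -0.4;0.3 -1 0 0 0 -0.4;0.3 -1 0 0 0 -0.4;0.3 -1 0 0 0 -0.4",
  "grip": 87
}}

```text
time_s: 2.1
tcp_pos: [0.4622, -0.0437, 0.2223]
ee_rot: [[-0.1, -0.995, -0.001], [-0.995, 0.1, 0.0], [-0.0, 0.001, -1.0]]
wrist_force: [0.9, 0.2, -0.8]
gripper_width: 0.996
gripper_force: 0.0
```

>>> {"op": "play_rows", "data": {
  "commands": "0 0 0.3 0 0 0;0 0 0 0 0 0"
}}

```text
time_s: 2.3
tcp_pos: [0.4629, -0.0429, 0.2322]
ee_rot: [[-0.099, -0.995, 0.001], [-0.995, 0.099, 0.0], [-0.0, -0.001, -1.0]]
wrist_force: [0.1, 0.3, -0.2]
gripper_width: 1.001
gripper_force: 0.0
```

```bash
python3 - <<'E'
from h import *
s=r.sense();print(s['time_s'],s['tcp_pos'],s['ee_rot'],s['joints'])
i=cams.camera_info("wrist");p,d=cams.capture("wrist");print(i, -i["R"].T@i["t"])
cv2.imwrite("pics/w1.png",p);np.save("pics/w1.npy",d);np.save("pics/w1i.npy",i,allow_pickle=True)
E
```

```text
2.3 [ 0.46286576 -0.04290517  0.23222954] [[-9.89416028e-02 -9.95092220e-01  1.42575070e-03]
 [-9.95093206e-01  9.89418816e-02  1.26181627e-04]
 [-2.66628812e-04 -1.40627022e-03 -9.99998976e-01]] [ 1.48204178e+01  5.73993155e+00 -2.01256810e+01  1.54650414e-02
 -6.40535671e+01 -2.05054119e+01]
{'mtx': array([[325.92678165,   0.        , 283.97665146],
       [  0.        , 325.92678165, 213.27160422],
       [  0.        ,   0.        ,   1.        ]]), 'k1': -0.07052311039076394, 'R': array([[-9.95170720e-01,  9.81588464e-02, -2.81865847e-04],
       [ 9.39227656e-02,  9.53050413e-01,  2.87877447e-01],
       [ 2.85263505e-02,  2.86460733e-01, -9.57667216e-01]]), 't': array([ 0.46623408, -0.04104168,  0.40065787])} [ 0.45640795 -0.12142296  0.3956433 ]
```

View pics/w1.png

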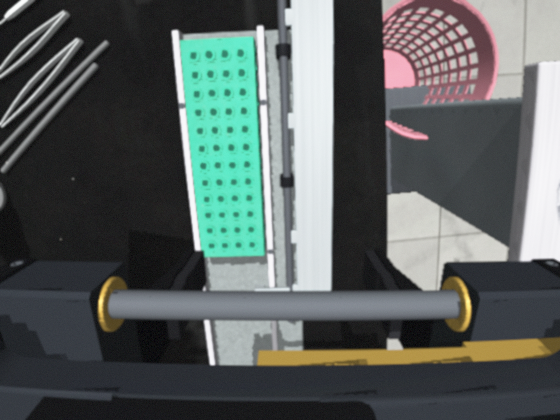

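The wrist picture shows the rack (corners near 181,38; 253,36; 265,254; 204,257) between the rails, the treadle as the light strip at columns 292–333, and the gate arm near (272,290).

```bash
cat > fit.py <<'E'
from h import *
def line(rows,us,i,z,name):
    Q=onplane(i,np.c_[us,rows],z)
    vx,vy,x0,y0=cv2.fitLine((Q[:,:2]*1000).astype(np.float32),cv2.DIST_HUBER,0,.01,.01).ravel()
    if vy<0: vx,vy=-vx,-vy
    res=np.abs((Q[:,0]*1000-x0)*vy-(Q[:,1]*1000-y0)*vx)
    print(name,'dir deg',round(float(np.degrees(np.arctan2(-vx,vy))),2),'x at y=0: %.1f'%(x0-y0*vx/vy),'res %.1f'%np.median(res),len(rows))
def main(tag,r0,r1):
    i=np.load(f"pics/{tag}i.npy",allow_pickle=True).item();p=cv2.imread(f"pics/{tag}.png")
    hsv=cv2.cvtColor(p,cv2.COLOR_BGR2HSV);g=cv2.inRange(hsv,(65,70,50),(95,255,255))
    gray=p.min(2).astype(float)
    k,l,st,c=cv2.connectedComponentsWithStats(g);j=1+st[1:,4].argmax();m=(l==j)
    v,u=np.where(m);Q=onplane(i,np.c_[u,v],.045)[:,:2]*1000
    print('rack',st[j],cv2.minAreaRect(Q.astype(np.float32)))
    L=[];R=[];TO=[];TI=[];rows=range(r0,r1,3)
    for y in rows:
        c=np.where(m[y])[0];L.append(c.min());R.append(c.max())
        a=c.max()
        # treadle: longest bright run right of rack
        b=gray[y,a+25:a+100]>130
        runs=np.flatnonzero(np.diff(np.r_[0,b,0]));s=runs[::2];e=runs[1::2];q=(e-s).argmax() if len(s) else None
        TI.append(a+25+s[q]-.5 if q is not None else 0);TO.append(a+25+e[q]-.5 if q is not None else 0)
    rows=np.array(list(rows))
    line(rows,L,i,.045,'rack far');line(rows,R,i,.045,'rack near')
    line(rows,TI,i,.042,'treadle inner');line(rows,TO,i,.047,'treadle outer')
if __name__=="__main__":
    import sys;main(sys.argv[1],int(sys.argv[2]),int(sys.argv[3]))
E
python3 fit.py w1 60 245
python3 - <<'E'
from h import *
p=cv2.imread("pics/w1.png");i=np.load("pics/w1i.npy",allow_pickle=True).item()
print(p[150,160:345].min(1)); 
w=np.load("pics/w1.npy");P=cloud(i,w);print(P[150,[230,280,300,315,330,350]].round(3))
cv2.imwrite("pics/w1c.png",cv2.resize(p[200:380,170:360],None,fx=3,fy=3,interpolation=cv2.INTER_CUBIC))
E
```

```text
rack [  180    36    85   222 15429] ((523.055908203125, -86.5190200805664), (234.8465118408203, 76.90967559814453), 85.77780151367188)
rack far dir deg -3.84 x at y=0: 566.2 res 0.3 62
rack near dir deg -3.96 x at y=0: 491.6 res 0.3 62
treadle inner dir deg -4.47 x at y=0: 458.5 res 1.0 62
treadle outer dir deg -3.66 x at y=0: 414.0 res 0.1 62
[ 29  32  31  30  34  31  25  31  31  28  31  29  30  29  29  30  27  27
  30  31  29  33  71 148 223 246 248 248 240 204 143 103  93  94  91  93
  98  95  84  69  59  54  53  62  77  91  91  86  91  95  97  99 100  92
  74  63  64  66  73  85  92  94  93  98  99  97  95  92  85  73  67  66
  67  73  85  88  85  87  93  91  95  93  90  84  81  75  72  75  84  86
  87  89  93  96  99 100 103 102  85  60  67 135 209 243 249 249 249 240
 199 135 126 156 177 187 187 187 182 183 181 180 173 148 116 101 108 114
 113 108  94  89 105 131 157 173 195 219 227 229 230 229 227 226 224 224
 225 228 229 230 230 231 232 230 226 227 229 230 231 232 232 232 230 231
 229 229 231 229 227 229 230 232 231 212 156  91  46  34  31  34  32  34
  30  28  29  33  32]
[[ 0.517 -0.092  0.046]
 [ 0.465 -0.084  0.018]
 [ 0.443 -0.085  0.045]
 [ 0.427 -0.084  0.048]
 [ 0.412 -0.082  0.049]
 [ 0.381 -0.074  0.   ]]
```

View pics/w1c.png

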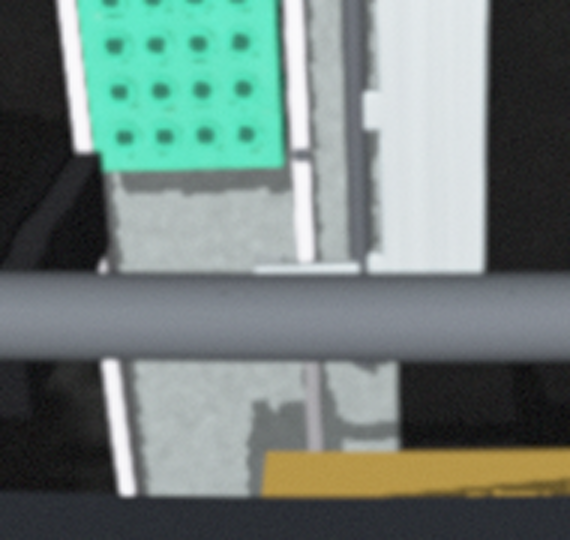

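```bash
python3 - <<'E'
from h import *
i=np.load("pics/w1i.npy",allow_pickle=True).item()
a=np.radians(-3.85);X=np.array([np.cos(a),np.sin(a)]);Y=np.array([-np.sin(a),np.cos(a)])
G=onplane(i,[[262,288.7],[280,288.7]],.046)[:,:2];print(G)
rc=np.array([.523055,-.086519])
gy=(G@Y).mean()+.006; ly=rc@X
O=X*ly+Y*gy;print('O',O,'rack y',rc@Y-gy)
for x,y in((-54,-275),(-54,0),(-54,3)):
    print(x,y,O+X*x/1000+Y*y/1000)
E
```

```text
[[0.50262168 0.07534773]
 [0.48095347 0.07744889]]
O [0.53423124 0.07955557] rack y -0.1664502085111809
-54 -275 [ 0.46188833 -0.19119801]
-54 0 [0.4803531  0.08318138]
-54 3 [0.48055453 0.08617461]
```

>>> {"op": "play_rows", "data": {
  "commands": "0 -1 0 0 0 0.1;-0.1 -1 0 0 0 0.113;0 -1 0 0 0 0;0 -1 0 0 0 0;0 -1 0 0 0 0;0 -1 0 0 0 0;0 0 -1 0 0 0;0 0 -1 0 0 0;0 0 -1 0 0 0;0 0 -1 0 0 0;0 0 -1 0 0 0;0 0 0 0 0 0;0 0 0 0 0 0"
}}

```text
time_s: 3.65
tcp_pos: [0.4598, -0.2218, 0.0819]
ee_rot: [[-0.064, -0.998, -0.001], [-0.998, 0.064, -0.0], [0.0, 0.001, -1.0]]
wrist_force: [1.3, 1.2, 0.6]
gripper_width: 0.999
gripper_force: 0.0
```

```bash
python3 - <<'E'
from h import *
s=r.sense();print(s['time_s'],s['tcp_pos'],s['ee_rot'],s['wrist_force'])
i=cams.camera_info("wrist");p,d=cams.capture("wrist")
cv2.imwrite("pics/w2.png",p);np.save("pics/w2i.npy",i,allow_pickle=True)
E
```

```text
3.65 [ 0.45977087 -0.22179862  0.08188574] [[-6.38719107e-02 -9.97957956e-01 -5.44206959e-04]
 [-9.97958021e-01  6.38721193e-02 -3.75000677e-04]
 [ 4.08994561e-04  5.19143691e-04 -9.99999782e-01]] [1.26609527 1.24856029 0.60270752]
```

View pics/w2.png

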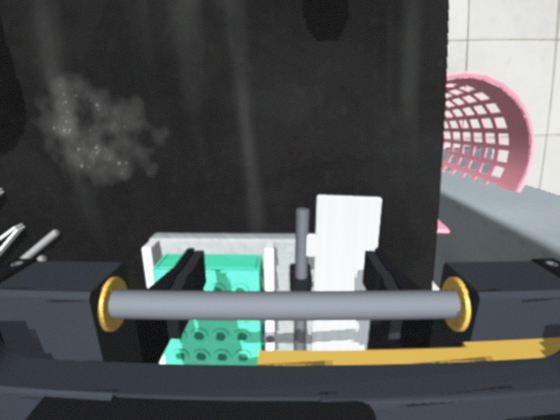

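The picture shows the treadle's entry end (316–380, row 197), the rack's rear edge (row 256), and the fingers at about (185,270) and (385,270). I'll project the expected tips to check.

```bash
python3 - <<'E'
from h import *
s=r.sense();i=np.load("pics/w2i.npy",allow_pickle=True).item();T=s['tcp_pos'];E=s['ee_rot']
def pr(W): return cv2.projectPoints(np.atleast_2d(W).astype(float),cv2.Rodrigues(i["R"])[0],i["t"],i["mtx"],np.array([i["k1"],0,0,0.]))[0][:,0].round(0)
for y in(-58.5,-43.5,43.5,58.5):
    print(y,[pr(T+E@np.array([x,y,z])/1000).tolist()[0] for x,z in((9.5,0),(-9.5,0),(9.5,-40))])
a=np.radians(-3.85);X=np.array([np.cos(a),np.sin(a),0]);Y=np.array([-np.sin(a),np.cos(a),0]);O=np.array([.53423,.07956,0])
F=lambda x,y,z:O+(X*x+Y*y)/1000+np.array([0,0,z/1000])
print('treadle end',pr([F(-115.5,-335,47.6),F(-75,-335,41.5)]),'rack rear top',pr([F(-38,-284,45),F(38,-284,45)]))
q=onplane(i,[[345,197]],.044)[0];print('treadle end Fy',(q-O)@Y)
q=onplane(i,[[225,256]],.045)[0];print('rack rear Fy',(q-O)@Y)
q=onplane(i,[[381,199],[317,197]],.045);print('tr x',(q-O)@X)
E
```

```text
-58.5 [[177.0, 249.0], [181.0, 280.0], [149.0, 286.0]]
-43.5 [[205.0, 249.0], [207.0, 281.0], [183.0, 286.0]]
43.5 [[365.0, 249.0], [363.0, 280.0], [388.0, 286.0]]
58.5 [[393.0, 249.0], [389.0, 280.0], [422.0, 285.0]]
treadle end [[384. 199.]
 [319. 196.]] rack rear top [[262. 270.]
 [152. 269.]]
treadle end Fy -0.33496392389195273
rack rear Fy -0.29425736720044565
tr x [-0.11453277 -0.0735463 ]
```

>>> {"op": "play_rows", "data": {
  "commands": "0 0 -0.5 0 0 0;0 0 -0.4 0 0 0;0 0 -0.3 0 0 0;0 0 0 0 0 0"
}}

```text
time_s: 4.1
tcp_pos: [0.4593, -0.2223, 0.0452]
ee_rot: [[-0.066, -0.998, -0.001], [-0.998, 0.066, 0.0], [-0.0, 0.001, -1.0]]
wrist_force: [-0.5, 1.4, 2.5]
gripper_width: 1.001
gripper_force: 0.7
```

>>> {"op": "play_rows", "data": {
  "commands": "0 0 -0.15 0 0 0;0 0 -0.15 0 0 0;0 0 -0.1 0 0 0;0 0 -0.1 0 0 0;0 0 0 0 0 0;0 0 0 0 0 0"
}}

```text
time_s: 4.7
tcp_pos: [0.4601, -0.2226, 0.0309]
ee_rot: [[-0.066, -0.998, 0.001], [-0.998, 0.066, -0.0], [0.0, -0.001, -1.0]]
wrist_force: [1.1, 0.2, 3.9]
gripper_width: 1.001
gripper_force: 1.6
```

>>> {"op": "play_rows", "data": {
  "commands": "0 0 -0.06 0 0 0;0 0 0 0 0 0;0 0 0 0 0 0"
}}

```text
time_s: 5.0
tcp_pos: [0.4599, -0.2226, 0.029]
ee_rot: [[-0.066, -0.998, 0.001], [-0.998, 0.066, -0.0], [0.0, -0.001, -1.0]]
wrist_force: [2.0, -0.7, 4.7]
gripper_width: 0.999
gripper_force: 1.6
```

```bash
python3 - <<'E'
from h import *
a=np.radians(-3.85);X=np.array([np.cos(a),np.sin(a),0]);Y=np.array([-np.sin(a),np.cos(a),0]);O=np.array([.53423,.07956,0])
for n in("scene","side"):
    i=cams.camera_info(n);p,d=cams.capture(n);P=cloud(i,d)-O;cv2.imwrite(f"pics/{n}2.png",p)
    x=P@X*1000;y=P@Y*1000;z=P[...,2]*1000
    for nm,dd in(("now",0),):
        m=(x>-64)&(x<-15)&(abs(y)<14)&(z>30)&(z<90);print(n,m.sum(),np.c_[x[m],y[m],z[m]].round()[np.argsort(x[m])][::max(1,m.sum()//12)].tolist())
E
```

```text
scene 61 [[-64.0, -1.0, 54.0], [-59.0, -5.0, 49.0], [-54.0, -1.0, 56.0], [-51.0, -0.0, 32.0], [-50.0, -4.0, 34.0], [-49.0, -3.0, 37.0], [-47.0, -6.0, 37.0], [-45.0, -12.0, 31.0], [-43.0, -1.0, 36.0], [-42.0, -6.0, 60.0], [-40.0, -4.0, 66.0], [-35.0, -4.0, 58.0], [-32.0, -4.0, 56.0]]
side 64 [[-64.0, 2.0, 48.0], [-62.0, 3.0, 42.0], [-59.0, 5.0, 55.0], [-54.0, 0.0, 52.0], [-51.0, -0.0, 45.0], [-48.0, 9.0, 54.0], [-45.0, -6.0, 54.0], [-44.0, 6.0, 56.0], [-41.0, -10.0, 32.0], [-39.0, -7.0, 59.0], [-35.0, 0.0, 61.0], [-34.0, 4.0, 56.0], [-31.0, 6.0, 63.0]]
```

>>> {"op": "play_rows", "data": {
  "commands": "0.01 0.15 0 0 0 0;0.01 0.15 0 0 0 0;0.01 0.1 0 0 0 0;0.01 0.1 0 0 0 0;0.01 0.15 0 0 0 0;0.013 0.2 0 0 0 0;0.02 0.3 0 0 0 0;0.02 0.3 0 0 0 0;0.02 0.3 0 0 0 0;0.02 0.3 0 0 0 0"
}}

```text
time_s: 6.1
tcp_pos: [0.4636, -0.16, 0.0288]
ee_rot: [[-0.066, -0.998, -0.0], [-0.998, 0.066, 0.0], [-0.0, 0.0, -1.0]]
wrist_force: [-1.8, -3.9, 1.9]
gripper_width: 0.997
gripper_force: 2.2
```

>>> {"op": "play_rows", "data": {
  "commands": "0.02 0.3 0 0 0 0;0.02 0.3 0 0 0 0;0.02 0.3 0 0 0 0;0.02 0.3 0 0 0 0;0.02 0.3 0 0 0 0"
}}

```text
time_s: 6.6
tcp_pos: [0.4666, -0.1152, 0.0287]
ee_rot: [[-0.066, -0.998, -0.0], [-0.998, 0.066, -0.0], [0.0, 0.0, -1.0]]
wrist_force: [-1.8, -3.5, 2.0]
gripper_width: 0.998
gripper_force: 2.3
```

```bash
python3 - <<'E'
from h import *
print(r.sense()['wrist_force'])
a=[]
for n,sl in(("scene",np.s_[150:300,170:360]),("side",np.s_[190:290,220:410])):
    p,d=cams.capture(n);c=p[sl];a.append(cv2.resize(c,None,fx=3,fy=2.9 if n=="side" else 2))
cv2.imwrite("pics/b1.png",np.vstack(a));print(np.vstack(a).shape)
E
```

```text
[-1.80444804 -3.47137108  1.99892159]
(590, 570, 3)
```

View pics/b1.png

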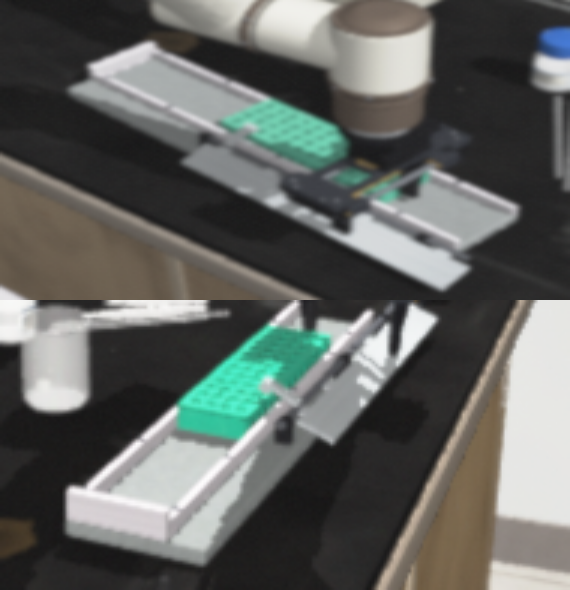

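The rack (scene part 285,130; side part 250,385) slides flat in the lane with the gate arm (side part 280,390) raised above it. I'll keep pushing.

>>> {"op": "play_rows", "data": {
  "commands": "0.02 0.3 0 0 0 0;0.02 0.3 0 0 0 0;0.02 0.3 0 0 0 0;0.02 0.3 0 0 0 0;0.02 0.3 0 0 0 0;0.02 0.3 0 0 0 0;0.02 0.3 0 0 0 0;0.02 0.3 0 0 0 0;0.02 0.3 0 0 0 0;0.02 0.3 0 0 0 0;0.02 0.3 0 0 0 0;0.02 0.3 0 0 0 0;0.02 0.3 0 0 0 0;0.02 0.3 0 0 0 0;0.02 0.3 0 0 0 0;0.02 0.3 0 0 0 0;0.02 0.3 0 0 0 0;0.02 0.3 0 0 0 0;0.02 0.3 0 0 0 0"
}}

```text
time_s: 8.6
tcp_pos: [0.4779, 0.0558, 0.0287]
ee_rot: [[-0.066, -0.998, -0.0], [-0.998, 0.066, -0.0], [0.0, 0.0, -1.0]]
wrist_force: [-0.5, -3.8, 3.3]
gripper_width: 0.999
gripper_force: 2.4
```

>>> {"op": "play_rows", "data": {
  "commands": "0.013 0.2 0 0 0 0;0.01 0.15 0 0 0 0;0.01 0.15 0 0 0 0;0.007 0.1 0 0 0 0;0.007 0.1 0 0 0 0;0.007 0.1 0 0 0 0;0 0 0 0 0 0"
}}

```text
time_s: 9.3
tcp_pos: [0.4797, 0.0795, 0.0287]
ee_rot: [[-0.066, -0.998, 0.0], [-0.998, 0.066, 0.0], [-0.0, -0.0, -1.0]]
wrist_force: [-1.3, -1.5, 2.3]
gripper_width: 0.995
gripper_force: 1.7
```

>>> {"op": "play_rows", "data": {
  "commands": "0.004 0.06 0 0 0 0;0.004 0.06 0 0 0 0;0.004 0.06 0 0 0 0;0 0 0 0 0 0"
}}

```text
time_s: 9.7
tcp_pos: [0.4799, 0.0839, 0.0287]
ee_rot: [[-0.067, -0.998, -0.001], [-0.998, 0.067, -0.001], [0.001, 0.001, -1.0]]
wrist_force: [-1.2, -7.2, 4.5]
gripper_width: 0.996
gripper_force: 4.4
```

>>> {"op": "play_rows", "data": {
  "commands": "0 0.04 0 0 0 0;0 0.04 0 0 0 0;0 0 0 0 0 0"
}}

```text
time_s: 10.0
tcp_pos: [0.4795, 0.0843, 0.0288]
ee_rot: [[-0.069, -0.998, -0.002], [-0.998, 0.069, -0.003], [0.003, 0.002, -1.0]]
wrist_force: [2.1, -16.2, 5.4]
gripper_width: 1.0
gripper_force: 8.6
```

>>> {"op": "play_rows", "data": {
  "commands": "0 -0.15 0 0 0 0;-0.01 -0.15 0 0 0 0;0 0 0 0 0 0"
}}

```text
time_s: 10.3
tcp_pos: [0.481, 0.0788, 0.0293]
ee_rot: [[-0.066, -0.998, 0.003], [-0.998, 0.066, 0.002], [-0.002, -0.003, -1.0]]
wrist_force: [-0.1, 1.2, 3.4]
gripper_width: 0.997
gripper_force: 1.7
```

>>> {"op": "play_rows", "data": {
  "commands": "0 0 0.2 0 0 0;0 0 0.2 0 0 0;0 0 0.2 0 0 0;0 0 0.3 0 0 0;0 0 0.6 0 0 0;0 0 1 0 0 0;0 0 1 0 0 0;0 -1 1 0 0 0;0 -1 1 0 0 0;0 -1 0 0 0 0;0 -1 0 0 0 0;0 -1 0 0 0 0;0 -1 0 0 0 0;0 0 0 0 0 0"
}}

```text
time_s: 11.7
tcp_pos: [0.479, -0.1047, 0.194]
ee_rot: [[-0.07, -0.998, -0.0], [-0.998, 0.07, -0.0], [0.0, 0.0, -1.0]]
wrist_force: [-0.0, 0.6, -0.9]
gripper_width: 0.997
gripper_force: 0.0
```

```bash
python3 - <<'E'
from h import *
s=r.sense();print(s['tcp_pos'],s['wrist_force'])
a=np.radians(-3.85);X=np.array([np.cos(a),np.sin(a),0]);Y=np.array([-np.sin(a),np.cos(a),0]);O=np.array([.53423,.07956,0])
c=[]
for n,sl in(("scene",np.s_[150:300,170:360]),("side",np.s_[190:290,220:410])):
    p,d=cams.capture(n);q=p[sl];c.append(cv2.resize(q,None,fx=3,fy=2.9 if n=="side" else 2))
    i=cams.camera_info(n);hsv=cv2.cvtColor(p,cv2.COLOR_BGR2HSV);g=cv2.inRange(hsv,(65,70,50),(95,255,255));g[:185 if n=="side" else 160]=0
    k,l,st,_=cv2.connectedComponentsWithStats(g);j=1+st[1:,4].argmax();v,u=np.where(l==j)
    Q=onplane(i,np.c_[u,v],.045)-O;y=Q@Y*1000;print(n,np.percentile(y,[.5,99.5]))
cv2.imwrite("pics/b2.png",np.vstack(c))
E
```

```text
[ 0.47901523 -0.1046611   0.19398904] [-0.02646171  0.59691605 -0.91912043]
scene [ -5.44243524 240.0653555 ]
side [ 17.7003741  243.22360519]
```

View pics/b2.png

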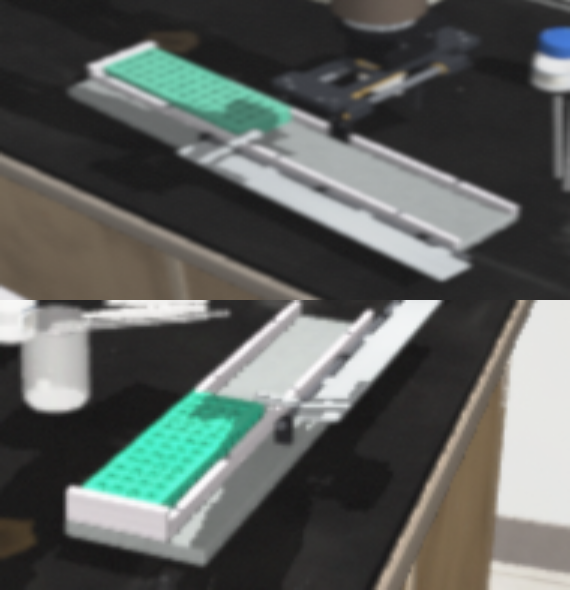

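The rack sits against the end stop (scene part 195,90) and the gate arm lies behind it. I'll take one closer wrist look to confirm it is fully shut.

>>> {"op": "play_rows", "data": {
  "commands": "0 1 1 0 0 0;0 1 0 0 0 0;0 1 0 0 0 0;0 1 0 0 0 0;0 1 0 0 0 0;0 1 0 0 0 0;0 1 0 0 0 0;0 1 0 0 0 0;0 1 0 0 0 0;0 1 0 0 0 0;0 0 0 0 0 0;0 0 0 0 0 0"
}}

```text
time_s: 13.0
tcp_pos: [0.479, 0.1988, 0.2236]
ee_rot: [[-0.063, -0.998, -0.001], [-0.998, 0.063, -0.0], [0.0, 0.001, -1.0]]
wrist_force: [0.3, -0.3, -0.4]
gripper_width: 1.0
gripper_force: 0.0
```

```bash
python3 - <<'E'
from h import *
i=cams.camera_info("wrist");p,d=cams.capture("wrist");P=cloud(i,d)
a=np.radians(-3.85);X=np.array([np.cos(a),np.sin(a),0]);Y=np.array([-np.sin(a),np.cos(a),0]);O=np.array([.53423,.07956,0])
P=P-O;x=P@X*1000;y=P@Y*1000;z=P[...,2]*1000
m=(x>-50)&(x<-25)&(abs(y)<4.5);print('gate top z',np.percentile(z[m],[10,50,90]),m.sum())
m=(x>-112)&(x<-104)&(y>-150)&(y<0);print('treadle outer z',np.median(z[m]),m.sum())
cv2.imwrite("pics/w3.png",p)
g=cv2.inRange(cv2.cvtColor(p,cv2.COLOR_BGR2HSV),(65,70,50),(95,255,255));k=(g>0)&(x>0)&(x<30)&(z>40);print('rack rear y',np.percentile(y[k],.5) if k.any() else None)
E
```

```text
gate top z [45.13197939 47.16932065 48.06183162] 285
treadle outer z 48.43980910591499 668
rack rear y 13.229300186995207
```

View pics/w3.png

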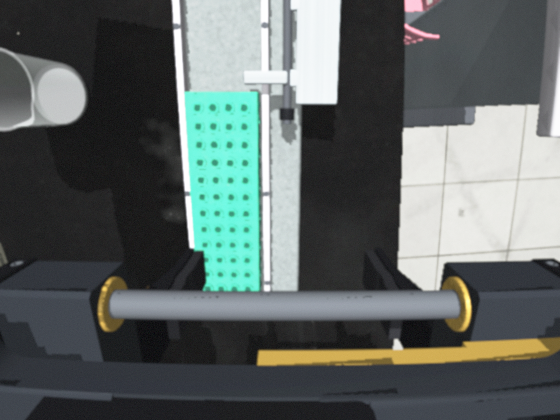

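The gate arm (245–295, row 77) is shut behind the rack's rear edge (row 92). Its top is at z ≈ 46–47 mm and the rack's rear at y ≈ 13 mm, so the rack is home.

```bash
python3 -c "
from station import r
print(r.finish_job())"
```

```text
the job is handed in; nothing more can be done
None
```

The rack is home against the end stop, the gate stayed up throughout the push and is now shut behind the rack, and the job is handed in at about 13 s.

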